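# Sort the repaired pieces on the repair stall's bench

### The arm

A 7-joint arm with a two-finger parallel gripper is mounted at the origin on the work surface. World frame = base frame: x ahead of the robot, y to its left, z up, the work surface at z = 0. Lengths are in m, angles in rad, forces in N, time in s.
With the tool pointing down it reaches from about 0.4 to 0.9 m from the base axis. Payload 5.6 kg.
Tool frame: the origin (TCP) lies between the finger pads; the fingertips stand 14 mm ahead of it and the grasp point (between the pads) lies 5 mm behind it (finger_overhang is the distance from the TCP to the fingertips, in m); z points along the fingers, y is the line along which they close (so a half turn about z gives the same grasp; the last joint's range is limited). The gripper opens to 92 mm and grips with 3 to 60 N. Pads are 20 mm wide; open, the fingers measure 128 mm over their backs; the gripper's body (75 mm by 189 mm) begins 69 mm behind the grasp point.
Start: joints at [-1.154, 0.468, -0.012, 1.603, 0.006, 1.071, -0.056], TCP at [0.288, 0.582, 0.229] pointing down, gripper open.
Joint ranges: [-2.53, 2.53], [-0.31, 2.02], [-1.57, 1.55], [0.28, 2.44], [-1.29, 4.43], [0.15, 1.84], [-2.92, 2.92]. Speed limits (rad/s): [2.57, 2.57, 3.14, 3.14, 3.14, 3.14, 3.14].

### API

Orientations are given as a 3x3 rotation matrix whose columns are the frame's x, y, z axes.
In Python, from workcell import get_state, capture, close_job, find_in, silhouettes, finger_overhang gives the robot as it stands. The module is installed in compiled form; this text tells all that it offers.
- The arm moves only by the tool send_rows, never from a script. Its argument "rows" is a list of rows, each an object of numbers: "dx", "dy", "dz": the shift along the tool's x, y, z scaled (see below); "wx", "wy", "wz": the turn, a rotation vector about the tool's x, y, z scaled (see below); "claw": the closure, from -1 (fully open) to 1 (shut). A call has 1 to 20 rows; each row shifts and turns the commanded pose from where the row before left it, along the tool's axes as they then stand; what a row does not reach is not made up. The controller multiplies each number of a shift by 30 cm and each number of a turn by 180 degrees. A row lasts 1/12 s, in which the tool goes at most 41.7 mm and 7.16 degrees, less where a joint would pass 70% of its speed; a pose out of reach is approached as far as the arm can. A call with a number of a shift or a turn outside -1 to 1 is refused whole. A call with a gripper value outside its range is refused whole. The fingers move at their own pace and stop on an object; "force" is the grip in N (left out, the last holds). Time passes only in rows, so rows that do not move let the fingers close. It gives the time, the measured TCP pose, the force, the opening and the grip force at its end, in the units of the state.
- get_state(): the state, without advancing time (a new reading comes with each control period).
- capture(name): name is "scene" or "top" or "wrist"; returns a dict with "pixels" (400x640x3 uint8, red, green, blue), "fx", "fy", "cx", "cy" (pixels), "R" (3x3) and "t" (3): a world point X has camera coordinates R X + t; the wrist camera has in their place "tool_from_camera" (4x4, takes a point from camera to tool coordinates, whose origin is the TCP and whose axes are the flange's). Camera axes: x right, y down, z forward; pixel columns grow to the right and rows downward; lengths in m; the calibration is good to about 2 mm. A picture is of the moment at which its call begins: read the wrist's pose just before it. There is no depth.
- close_job(): hands the job in; it is judged then, once.
Trained networks look in the newest picture that a camera, given by its name, has taken for a name from the list of things; names that differ only in an ending like _2 or _b are one class to them, and where a whole thing is asked for, a point or a joint stands for the part that bears it (a point fixed in the world has none). Each returns a list of dicts, best first, with "confidence" (0 to 1); they miss things now and then, are a little off and sometimes report something else, mostly with a low value. They report only what shows in the picture. A call takes as long as a camera call.
- find_in(camera, thing): "position" ([row, column] in pixels, amid what is visible of it).
- silhouettes(camera, thing): "pixels" (400x640 bool, what is visible of it) and "position" ([row, column] in pixels, amid what is visible of it).
The state is a dict: "clock": time; "qpos": joint angles; "dq": joint speeds; "joint_efforts": joint torques, N m; "eef_pos": TCP position; "ee_rot": TCP orientation; "wrist_force": force on the tool from outside, world axes, zero at the start; "torque": the same for the moment, N m; "grip_width": finger opening in m; "grip_force": force on a finger pad.
Only numpy, scipy, OpenCV 4.12 (cv2) and the standard library are available. Lean on these libraries where they do the work, as an engineer would, in place of code of your own. Each camera call takes 0.05 s, during which the arm holds its last target. There are 200 camera calls.

### The job

Clear the repair bench: put both pocket lighters in the red tray, both batteries in the blue tray and the watch in the wooden tray, each one resting on its tray's floor the same way up as you found it (lighters and block battery flat, round battery standing, watch dial up), side by side and not on top of each other. Set them down, do not drop or throw them, and leave the black loupe and the little red-lidded tin where they are.

Things in the scene. Friction and masses are not known exactly. Their poses are not given: they have to be found in the camera images.
- lighter_brass: Brass flip-top pocket lighter lying flat, 57 (its x) x 38 (its y) x 13 mm high, about 56 g. Origin at the centre of its underside, z up. Best gripped across the 38 mm (fingers closing along its y).
- lighter_black: Black flip-top pocket lighter, lying flat; same size, weight, origin and axes as the brass one.
- battery_block: Block battery lying flat, orange with one black end, two steel snap studs on the other (+x) end: 49 (its x, studs included) x 26 (its y) x 17 mm high, about 45 g. Origin at the centre of its underside, z up. Best gripped across the 26 mm (along its y).
- battery_round: Round battery standing on its flat end, green with a copper upper part and a small steel nub on top: 26 mm diameter, 50 mm high, about 66 g. Origin at the centre of its underside, z along its axis, up. Gripped from above on any diameter.
- watch: Wristwatch head without strap, dial up: steel case 40 mm diameter, 10 mm high, white dial; two pairs of strap lugs, flat ends 48 mm apart along its x (a pair is 20 mm across, 1 to 7 mm high); small brass crown sticking out 2 mm at +y. about 60 g. Origin at the centre of its underside, z up through the dial. Best gripped across the lug ends (along its x, 48 mm), fingertips near the bench.
- tray_red: Red plastic open tray, fixed to the bench: outside 100 (its x) x 160 (its y) x 16 mm high, walls 4 mm, so inside 92 x 152 mm; floor surface 4 mm above the origin, which is the centre of its underside on the bench. Place of the lighters. Two things fit side by side along its y.
- tray_blue: Blue plastic open tray, fixed to the bench; same size, origin and axes as the red one. Place of the batteries.
- tray_wood: Square dark wooden tray with a beige pad, fixed to the bench: outside 96 x 96 x 11 mm high, walls 5 mm, inside 86 x 86 mm; its floor 5 mm above the origin, which is the centre of its underside on the bench. Place of the watch.
- loupe: Bystander, not to be moved: black eyeglass loupe standing on the bench, cone of 36 mm diameter, 30 mm high. Origin at the centre of its underside.
- tin: Bystander, not to be moved: small round yellow tin with a red lid, 39 mm diameter, 18 mm high. Origin at the centre of its underside.

How it is judged:
At the end, for the whole second after the job is handed in: Brass and black lighter lie wholly inside the red tray, block battery and round battery inside the blue tray, the watch inside the wooden tray; each has its underside on the tray's floor (within 4 mm), is the same way up as at the start (within 0.12 rad, about 7 degrees), released and at rest (x of lighter_brass in the frame of tray_red between -0.046 and 0.046 m and y of lighter_brass in the frame of tray_red between -0.076 and 0.076 m and z of lighter_brass in the frame of tray_red between 0.001 and 0.008 m and angle between each of lighter_brass, lighter_black, battery_block, battery_round, watch's own z axis and vertical below 0.12 rad and linear speed of each of lighter_brass, lighter_black, battery_block, battery_round, watch below 0.03 m/s and angular speed of each of lighter_brass, lighter_black, battery_block, battery_round, watch below 0.3 rad/s and x of lighter_black in the frame of tray_red between -0.046 and 0.046 m and y of lighter_black in the frame of tray_red between -0.076 and 0.076 m and z of lighter_black in the frame of tray_red between 0.001 and 0.008 m and x of battery_block in the frame of tray_blue between -0.046 and 0.046 m and y of battery_block in the frame of tray_blue between -0.076 and 0.076 m and z of battery_block in the frame of tray_blue between 0.001 and 0.008 m and x of battery_round in the frame of tray_blue between -0.046 and 0.046 m and y of battery_round in the frame of tray_blue between -0.076 and 0.076 m and z of battery_round in the frame of tray_blue between 0.001 and 0.008 m and x of watch in the frame of tray_wood between -0.043 and 0.043 m and y of watch in the frame of tray_wood between -0.043 and 0.043 m and z of watch in the frame of tray_wood between 0.002 and 0.009 m); the robot touches nothing.
It fails at once if a thing is dropped or thrown (moves faster than 0.8 m/s, a free fall of more than 30 mm, with no finger touching it) ((linear speed of lighter_brass above 0.8 m/s and contact force between lighter_brass and the fingers below 0.05 N) or (linear speed of lighter_black above 0.8 m/s and contact force between lighter_black and the fingers below 0.05 N) or (linear speed of battery_block above 0.8 m/s and contact force between battery_block and the fingers below 0.05 N) or (linear speed of battery_round above 0.8 m/s and contact force between battery_round and the fingers below 0.05 N) or (linear speed of watch above 0.8 m/s and contact force between watch and the fingers below 0.05 N)).
It fails at once if the loupe or the tin is shifted by more than 15 mm or knocked over (distance of any of loupe, tin from where it was at the start of the episode above 0.015 m or angle between any of loupe, tin's own z axis and vertical above 0.5 rad).
It also fails if it takes over 115 s, if anything falls off the work surface, if the arm or the gripper's body presses on something with over 40 N, if the wrist force passes 120 N, or if a joint passes its speed limit or range.

## Working session

There is one attempt and no reset: what is moved stays moved. The work goes in short steps, Python scripts to look and compute and a tool call to move; the robot and the scene stay as the last step left them, time stands still between calls to the robot, and variables do not carry over. Pictures are saved under pics/ and viewed, at most 14 in all, crops included, and the job is handed in when it is done.

Besides the shell and the picture viewer there is one more tool, called by a JSON object that holds its "method" and its "body". send_rows: Moves the arm, as the interface text tells. Shifts and turns lie within -1 to 1; 1 stands for 30 cm of shift or 180 degrees of turn. Its arguments: {"type":"object","properties":{"rows":{"type":"array"},"force":{"type":"number"}},"required":["rows"]}

```bash
mkdir -p pics; python3 - <<'E'
from workcell import *
import cv2
s=get_state()
for k in ("clock","eef_pos","ee_rot","grip_width"): print(k,s[k])
print(finger_overhang)
for c in("scene","top"):
    d=capture(c); cv2.imwrite(f"pics/{c}0.png",d["pixels"][:,:,::-1]); print(c,d["fx"],d["fy"],d["cx"],d["cy"],d["R"],d["t"])
E
```

```text
clock 0.0
eef_pos [0.28825846 0.58195882 0.22765759]
ee_rot [[-8.96098392e-01  4.43854906e-01 -7.03372607e-04]
 [ 4.43855455e-01  8.96096958e-01 -1.60507760e-03]
 [-8.21315138e-05 -1.75050323e-03 -9.99998464e-01]]
grip_width 0.09181453919220163
0.014
scene 455.6002497777312 455.6002497777312 323.0636972296543 199.04886580668656 [[-0.3416038   0.93974476  0.0136613 ]
 [ 0.78069488  0.29182119 -0.55259017]
 [-0.52328038 -0.17810159 -0.83334115]] [ 0.20101535 -0.42124525  1.18558784]
top 477.4011046002146 477.4011046002146 317.54861462576065 196.0296945707595 [[ 0.01470526 -0.99984064  0.01012195]
 [-0.98086554 -0.0163901  -0.19399527]
 [ 0.19413026 -0.00707552 -0.98095024]] [-0.00317506  0.53862261  0.92425035]
```

View pics/top0.png

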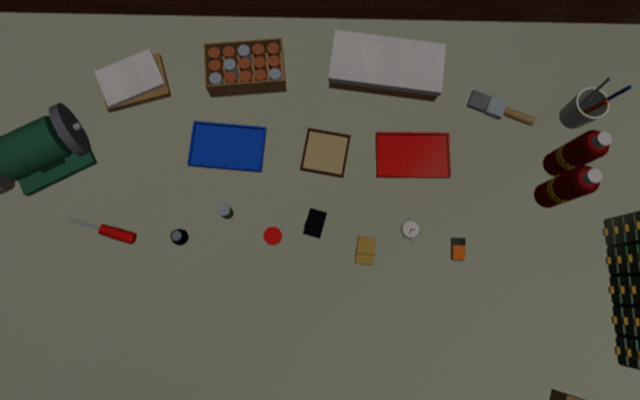

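View pics/scene0.png

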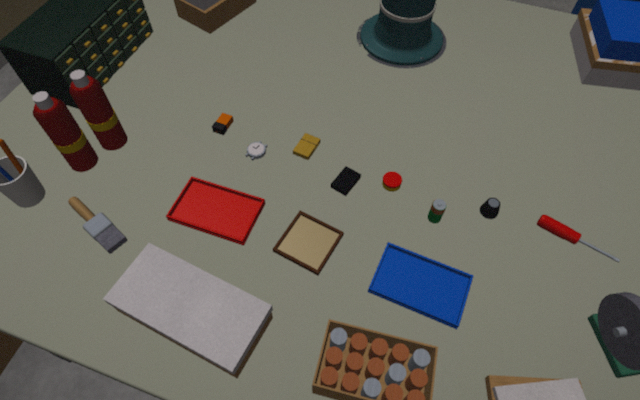

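The top view shows block battery (458,249), watch (410,230), brass lighter (366,250), black lighter (315,222), tin (272,236), round battery (224,210), loupe (179,237). The trays are at blue (228,147), wood (326,153) and red (413,155). Next I fit the poses to the silhouettes.

```bash
cat > h.py <<'E'
from workcell import *
import numpy as np, cv2
from scipy.optimize import minimize
def box(a,b,h,z0=0): return np.array([[x,y,z] for x in(-a/2,a/2) for y in(-b/2,b/2) for z in(z0,h)])
def cyl(d,h,z0=0,n=24): t=np.arange(n)*2*np.pi/n; return np.array([[d/2*np.cos(a),d/2*np.sin(a),z] for a in t for z in(z0,h)])
S={"lighter_brass":[box(.057,.038,.013)],"lighter_black":[box(.057,.038,.013)],"battery_block":[box(.049,.026,.017)],
"battery_round":[cyl(.026,.05)],"watch":[cyl(.040,.010),box(.048,.020,.007,.001)],"tray_red":[box(.1,.16,.016)],"tray_blue":[box(.1,.16,.016)],
"tray_wood":[box(.096,.096,.011)],"loupe":[np.vstack([cyl(.036,.001),cyl(.024,.03)])],"tin":[cyl(.039,.018)]}
def cam(c):
    d=capture(c)
    if "R" not in d:
        s=get_state(); T=np.eye(4); T[:3,:3]=s["ee_rot"]; T[:3,3]=s["eef_pos"]
        W=np.linalg.inv(T@np.array(d["tool_from_camera"])); d["R"],d["t"]=W[:3,:3],W[:3,3]
    d["R"]=np.array(d["R"]); d["t"]=np.array(d["t"]); d["name"]=c
    return d
def proj(d,X):
    p=np.atleast_2d(X)@d["R"].T+d["t"]; return np.c_[d["cx"]+d["fx"]*p[:,0]/p[:,2],d["cy"]+d["fy"]*p[:,1]/p[:,2]]
def unproj(d,rc,z):
    r=d["R"].T@np.array([(rc[1]-d["cx"])/d["fx"],(rc[0]-d["cy"])/d["fy"],1]); o=-d["R"].T@d["t"]
    return (o+r*(z-o[2])/r[2])[:2]
K=4
def render(d,parts,p,z0):
    m=np.zeros((400*K,640*K),np.uint8); c,s=np.cos(p[2]),np.sin(p[2]); R=np.array([[c,-s,0],[s,c,0],[0,0,1]])
    for P in parts:
        q=proj(d,P@R.T+[p[0],p[1],z0]); h=cv2.convexHull(((q+.5)*K-.5).astype(np.float32))
        cv2.fillConvexPoly(m,np.round(h*16).astype(np.int32),255,shift=4)
    return cv2.resize(m,(640,400),interpolation=cv2.INTER_AREA)/255.
def sil(d,n,near=None):
    L=silhouettes(d["name"],n)
    if near is not None: L=[l for l in L if np.hypot(*(np.array(l["position"])-near))<40]
    return L[0] if L else None
def fit(cams,n,z0=0,near=None):
    M=[]
    for d in cams:
        l=sil(d,n,None if near is None else proj(d,[*near,z0+.008])[0][::-1])
        if l is not None: M.append((d,l))
    if not M: return None
    x0=unproj(M[0][0],M[0][1]["position"],z0+S[n][0][:,2].max()/2)
    f=lambda p:sum(np.abs(render(d,S[n],p,z0)-l["pixels"]).sum()/l["pixels"].sum() for d,l in M)/len(M)
    best=None
    for a in ((0,) if S[n][0].shape[0]>8 and n!="watch" else np.arange(8)*np.pi/8):
        p=np.array([*x0,a]); r=minimize(f,p,method="Nelder-Mead",options=dict(initial_simplex=p+np.array([[0,0,0],[.006,0,0],[0,.006,0],[0,0,.3]]),maxiter=70))
        if best is None or r.fun<best.fun: best=r
    return best.x,best.fun,[round(l["confidence"],2) for d,l in M],[l["position"] for d,l in M]
E
python3 - <<'E'
from h import *
C=[cam("top"),cam("scene")]
for n in S:
    r=fit(C,n)
    print(n, None if r is None else (np.round(r[0],4),round(r[1],3),r[2],np.round(r[3]).tolist()))
E
```

```text
lighter_brass (array([ 0.433 , -0.0947, -0.1267]), np.float64(0.13), [0.83, 0.59], [[248.0, 367.0], [147.0, 307.0]])
lighter_black (array([0.4901, 0.0118, 2.8898]), np.float64(0.142), [0.89, 0.92], [[224.0, 316.0], [183.0, 346.0]])
battery_block (array([ 0.4391, -0.2896, -0.034 ]), np.float64(0.205), [0.72, 0.83], [[248.0, 456.0], [126.0, 220.0]])
battery_round (array([0.5099, 0.1997, 0.1362]), np.float64(0.168), [0.51, 0.7], [[211.0, 225.0], [215.0, 437.0]])
watch (array([ 0.4797, -0.1916,  2.868 ]), np.float64(0.244), [0.84, 0.87], [[229.0, 412.0], [152.0, 257.0]])
tray_red (array([ 0.6434, -0.1991,  3.1472]), np.float64(0.054), [0.81, 0.62], [[159.0, 410.0], [209.0, 218.0]])
tray_blue (array([0.6561, 0.2058, 3.0683]), np.float64(0.054), [0.91, 0.81], [[150.0, 226.0], [286.0, 423.0]])
tray_wood (array([ 0.6465, -0.0089, -0.1637]), np.float64(0.058), [0.84, 0.84], [[151.0, 326.0], [246.0, 307.0]])
loupe (array([ 0.4562,  0.297 , -0.3119]), np.float64(0.128), [0.7, 0.68], [[233.0, 183.0], [208.0, 488.0]])
tin (array([0.4603, 0.0997, 0.0197]), np.float64(0.155), [0.64, 0.51], [[237.0, 275.0], [180.0, 392.0]])
```

```bash
cat >> h.py <<'E'
def go(target,yaw_y=None,n=None,start=None):
    """constant row reaching target TCP with tool y at world angle yaw_y (mod pi), tool down"""
    s=get_state(); R=np.array(s["ee_rot"]); p=np.array(s["eef_pos"])
    a=np.arctan2(R[1,1],R[0,1]); w=0 if yaw_y is None else -((yaw_y-a+np.pi/2)%np.pi-np.pi/2)  # about tool z (down)
    v=R.T@(np.array(target)-p)
    n=n or int(max(np.ceil(np.linalg.norm(v)/.036),np.ceil(abs(w)/np.radians(6.8)),1))
    k=np.arange(n)*w/n; c,q=np.cos(k).sum(),np.sin(k).sum()
    d=np.r_[np.linalg.solve([[c,-q],[q,c]],v[:2]),v[2]/n]
    tx=-R[:,2][1],0
    print("rows",n,"dxyz",np.round(d/.3,4),"wz",round(w/n/np.pi,4),"| J7",round(s["qpos"][6],2),"tcp",np.round(p,4),"yaw",round(a,3),"tilt",np.round(R[:2,2],4),"t",round(s["clock"],2),"w",round(s["grip_width"],4),"gf",s["grip_force"])
E
python3 - <<'E'
from h import *
print(np.round(capture("wrist")["tool_from_camera"],3).tolist())
go([.51,.20,.17],np.radians(86))
E
```

```text
[[0.001, -0.97, -0.244, 0.068], [1.0, 0.001, -0.0, -0.0], [0.001, -0.244, 0.97, -0.156], [0.0, 0.0, 0.0, 1.0]]
rows 13 dxyz [-0.0822 -0.0791  0.015 ] wz -0.0096 | J7 -0.06 tcp [0.2885 0.5825 0.2286] yaw 1.111 tilt [0.0001 0.    ] t 1.25 w 0.0918 gf 0.0
```

{"method": "send_rows", "body": {"rows": [{"dx":-0.0822,"dy":-0.0791,"dz":0.015,"wz":-0.0096,"claw":-0.2},{"dx":-0.0822,"dy":-0.0791,"dz":0.015,"wz":-0.0096,"claw":-0.2},{"dx":-0.0822,"dy":-0.0791,"dz":0.015,"wz":-0.0096,"claw":-0.2},{"dx":-0.0822,"dy":-0.0791,"dz":0.015,"wz":-0.0096,"claw":-0.2},{"dx":-0.0822,"dy":-0.0791,"dz":0.015,"wz":-0.0096,"claw":-0.2},{"dx":-0.0822,"dy":-0.0791,"dz":0.015,"wz":-0.0096,"claw":-0.2},{"dx":-0.0822,"dy":-0.0791,"dz":0.015,"wz":-0.0096,"claw":-0.2},{"dx":-0.0822,"dy":-0.0791,"dz":0.015,"wz":-0.0096,"claw":-0.2},{"dx":-0.0822,"dy":-0.0791,"dz":0.015,"wz":-0.0096,"claw":-0.2},{"dx":-0.0822,"dy":-0.0791,"dz":0.015,"wz":-0.0096,"claw":-0.2},{"dx":-0.0822,"dy":-0.0791,"dz":0.015,"wz":-0.0096,"claw":-0.2},{"dx":-0.0822,"dy":-0.0791,"dz":0.015,"wz":-0.0096,"claw":-0.2},{"dx":-0.0822,"dy":-0.0791,"dz":0.015,"wz":-0.0096,"claw":-0.2},{"claw":-0.2}], "force": 20}}

```text
invalid input at $.rows[0]: expected keys dx, dy, dz, wx, wy, wz, claw
```

```bash
python3 - <<'E'
from h import *
d=cam("wrist"); cv2.imwrite("pics/w1.png",d["pixels"][:,:,::-1])
for n in("battery_round","tray_blue","tin","loupe"):
    r=fit([d],n); print(n,r and (np.round(r[0],4),round(r[1],3),r[2],np.round(r[3])))
go([.51,.20,.04])
E
```

```text
battery_round None
tray_blue None
tin None
loupe (array([0.4537, 0.2988, 0.1493]), np.float64(1.061), [0.83], array([[359., 205.]]))
rows 14 dxyz [-0.0877 -0.0582  0.0449] wz 0.0 | J7 -0.06 tcp [0.2885 0.5825 0.2286] yaw 1.111 tilt [0.0001 0.    ] t 1.5 w 0.0921 gf 0.0
```

View pics/w1.png

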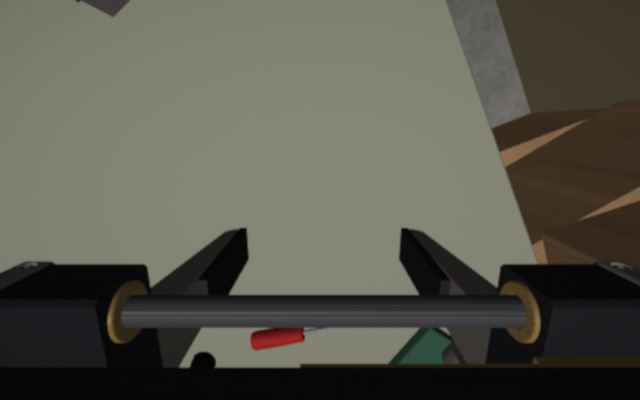

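{"method": "send_rows", "body": {"rows": [{"dx":-0.0822,"dy":-0.0791,"dz":0.015,"wx":0,"wy":0,"wz":-0.0096,"claw":-0.2},{"dx":-0.0822,"dy":-0.0791,"dz":0.015,"wx":0,"wy":0,"wz":-0.0096,"claw":-0.2},{"dx":-0.0822,"dy":-0.0791,"dz":0.015,"wx":0,"wy":0,"wz":-0.0096,"claw":-0.2},{"dx":-0.0822,"dy":-0.0791,"dz":0.015,"wx":0,"wy":0,"wz":-0.0096,"claw":-0.2},{"dx":-0.0822,"dy":-0.0791,"dz":0.015,"wx":0,"wy":0,"wz":-0.0096,"claw":-0.2},{"dx":-0.0822,"dy":-0.0791,"dz":0.015,"wx":0,"wy":0,"wz":-0.0096,"claw":-0.2},{"dx":-0.0822,"dy":-0.0791,"dz":0.015,"wx":0,"wy":0,"wz":-0.0096,"claw":-0.2},{"dx":-0.0822,"dy":-0.0791,"dz":0.015,"wx":0,"wy":0,"wz":-0.0096,"claw":-0.2},{"dx":-0.0822,"dy":-0.0791,"dz":0.015,"wx":0,"wy":0,"wz":-0.0096,"claw":-0.2},{"dx":-0.0822,"dy":-0.0791,"dz":0.015,"wx":0,"wy":0,"wz":-0.0096,"claw":-0.2},{"dx":-0.0822,"dy":-0.0791,"dz":0.015,"wx":0,"wy":0,"wz":-0.0096,"claw":-0.2},{"dx":-0.0822,"dy":-0.0791,"dz":0.015,"wx":0,"wy":0,"wz":-0.0096,"claw":-0.2},{"dx":-0.0822,"dy":-0.0791,"dz":0.015,"wx":0,"wy":0,"wz":-0.0096,"claw":-0.2},{"dx":0,"dy":0,"dz":0,"wx":0,"wy":0,"wz":0,"claw":-0.2}], "force": 20}}

```text
clock: 2.67
eef_pos: [0.5144, 0.1929, 0.1697]
ee_rot: [[-0.997, 0.076, 0.002], [0.076, 0.997, -0.003], [-0.002, -0.003, -1.0]]
wrist_force: [0.6, -0.2, -0.1]
grip_width: 0.0552
grip_force: 0.0
```

```bash
python3 - <<'E'
from h import *
d=cam("wrist"); cv2.imwrite("pics/w2.png",d["pixels"][:,:,::-1])
for n in("battery_round","tray_blue","tin"):
    r=fit([d],n); print(n,r and (np.round(r[0],4),round(r[1],3),r[2],np.round(r[3])))
go([.51,.20,.04])
E
```

```text
battery_round (array([0.5074, 0.2021, 0.1844]), np.float64(0.056), [0.71], array([[191., 328.]]))
tray_blue (array([ 0.6534,  0.2086, -0.0735]), np.float64(1.089), [0.64], array([[296., 330.]]))
tin (array([0.4595, 0.1026, 0.0558]), np.float64(0.041), [0.95], array([[147., 230.]]))
rows 4 dxyz [-0.0003 -0.001   0.1085] wz 0.0 | J7 1.09 tcp [0.5098 0.2011 0.1702] yaw 1.504 tilt [-0.0003  0.0006] t 2.87 w 0.0549 gf 0.0
```

View pics/w2.png

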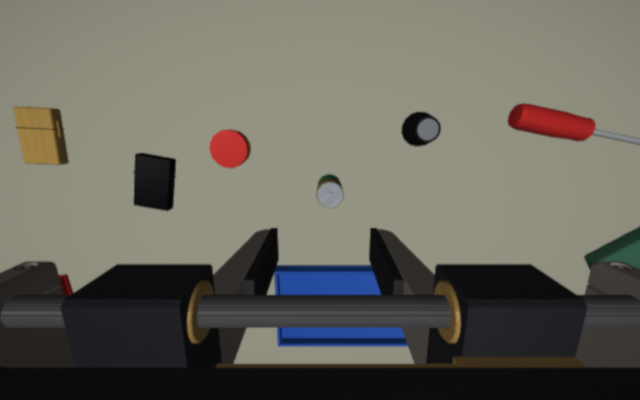

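The wrist view shows the battery at (row 191, col 328), between the fingers. The first fit mixed in arm settling, so I refit now that it is still.

```bash
sed -i 's/^    d=capture(c)$/    s=get_state(); d=capture(c)/; s/^        s=get_state(); T=/        T=/' h.py; python3 - <<'E'
from h import *
d=cam("wrist")
for n in("battery_round","tin","lighter_black","lighter_brass","loupe"):
    r=fit([d],n); print(n,r and (np.round(r[0],4),round(r[1],3),r[2],np.round(r[3])))
go([.51,.20,.04])
E
```

```text
battery_round (array([0.5094, 0.1987, 0.3345]), np.float64(0.085), [0.83], array([[198., 320.]]))
tin (array([0.4618, 0.0986, 0.093 ]), np.float64(0.099), [0.8], array([[151., 223.]]))
lighter_black (array([0.4912, 0.0119, 2.9173]), np.float64(0.099), [0.61], array([[186., 145.]]))
lighter_brass (array([ 0.4347, -0.0953, -0.064 ]), np.float64(0.087), [0.7], array([[139.,  36.]]))
loupe (array([ 0.457 ,  0.2967, -0.0901]), np.float64(0.033), [0.59], array([[132., 413.]]))
rows 4 dxyz [-1.000e-04 -8.000e-04  1.086e-01] wz 0.0 | J7 1.09 tcp [0.5099 0.201  0.1703] yaw 1.505 tilt [0.0002 0.0003] t 3.17 w 0.0555 gf 0.0
```

{"method": "send_rows", "body": {"rows": [{"dx":0,"dy":-0.007,"dz":0.1,"wx":0,"wy":0,"wz":0,"claw":-0.2},{"dx":0,"dy":0,"dz":0.1,"wx":0,"wy":0,"wz":0,"claw":-0.2},{"dx":0,"dy":0,"dz":0.1,"wx":0,"wy":0,"wz":0,"claw":-0.2},{"dx":0,"dy":0,"dz":0.1,"wx":0,"wy":0,"wz":0,"claw":-0.2},{"dx":0,"dy":0,"dz":0.067,"wx":0,"wy":0,"wz":0,"claw":-0.2},{"dx":0,"dy":0,"dz":0,"wx":0,"wy":0,"wz":0,"claw":-0.2},{"dx":0,"dy":0,"dz":0,"wx":0,"wy":0,"wz":0,"claw":-0.2},{"dx":0,"dy":0,"dz":0,"wx":0,"wy":0,"wz":0,"claw":0.8},{"dx":0,"dy":0,"dz":0,"wx":0,"wy":0,"wz":0,"claw":0.8},{"dx":0,"dy":0,"dz":0,"wx":0,"wy":0,"wz":0,"claw":0.8},{"dx":0,"dy":0,"dz":0,"wx":0,"wy":0,"wz":0,"claw":0.8},{"dx":0,"dy":0,"dz":0,"wx":0,"wy":0,"wz":0,"claw":0.8},{"dx":0,"dy":0,"dz":0,"wx":0,"wy":0,"wz":0,"claw":0.8}], "force": 20}}

```text
clock: 4.25
eef_pos: [0.5108, 0.1983, 0.031]
ee_rot: [[-0.998, 0.068, 0.002], [0.068, 0.998, 0.001], [-0.001, 0.001, -1.0]]
wrist_force: [-0.8, 0.9, 6.1]
grip_width: 0.0258
grip_force: 20.0
```

```bash
python3 - <<'E'
from h import *
# tray_blue (.6561,.2058) yaw 3.068 ; place battery at +world-y 38mm along tray axis
ax=np.array([-.073,-.997])*-1; c=np.array([.656,.206])
print(c+.038*ax,c-.038*ax)
t=c+.038*ax
go([*get_state()["eef_pos"][:2],.08]); go([*t,.085],np.radians(85.8))
E
```

```text
[0.658774 0.243886] [0.653226 0.168114]
rows 2 dxyz [-0.0001  0.0001 -0.0817] wz 0.0 | J7 1.11 tcp [0.5108 0.1983 0.031 ] yaw 1.503 tilt [0.0016 0.0008] t 4.25 w 0.0258 gf 20.001155734062195
rows 5 dxyz [-0.0963  0.0372 -0.0358] wz 0.0003 | J7 1.11 tcp [0.5108 0.1983 0.031 ] yaw 1.503 tilt [0.0016 0.0008] t 4.25 w 0.0258 gf 20.001155734062195
```

{"method": "send_rows", "body": {"rows": [{"dx":0,"dy":0,"dz":-0.09,"wx":0,"wy":0,"wz":0,"claw":0.8},{"dx":0,"dy":0,"dz":-0.09,"wx":0,"wy":0,"wz":0,"claw":0.8},{"dx":-0.06,"dy":0.02,"dz":0,"wx":0,"wy":0,"wz":0,"claw":0.8},{"dx":-0.08,"dy":0.032,"dz":0,"wx":0,"wy":0,"wz":0,"claw":0.8},{"dx":-0.1,"dy":0.04,"dz":0,"wx":0,"wy":0,"wz":0,"claw":0.8},{"dx":-0.1,"dy":0.04,"dz":0,"wx":0,"wy":0,"wz":0,"claw":0.8},{"dx":-0.08,"dy":0.032,"dz":0,"wx":0,"wy":0,"wz":0,"claw":0.8},{"dx":-0.06,"dy":0.022,"dz":0,"wx":0,"wy":0,"wz":0,"claw":0.8},{"dx":0,"dy":0,"dz":0,"wx":0,"wy":0,"wz":0,"claw":0.8},{"dx":0,"dy":0,"dz":0.08,"wx":0,"wy":0,"wz":0,"claw":0.8},{"dx":0,"dy":0,"dz":0.05,"wx":0,"wy":0,"wz":0,"claw":0.8},{"dx":0,"dy":0,"dz":0.02,"wx":0,"wy":0,"wz":0,"claw":0.8},{"dx":0,"dy":0,"dz":0,"wx":0,"wy":0,"wz":0,"claw":0.8},{"dx":0,"dy":0,"dz":0,"wx":0,"wy":0,"wz":0,"claw":0.8},{"dx":0,"dy":0,"dz":0,"wx":0,"wy":0,"wz":0,"claw":0.8}]}}

```text
clock: 5.5
eef_pos: [0.6579, 0.244, 0.0398]
ee_rot: [[-0.998, 0.068, 0.001], [0.068, 0.998, 0.0], [-0.001, 0.0, -1.0]]
wrist_force: [-0.7, -0.1, -0.0]
grip_width: 0.0256
grip_force: 20.0
```

```bash
python3 - <<'E'
from h import *
go([.659,.244,.035]); print(get_state()["wrist_force"])
E
```

```text
rows 1 dxyz [-0.0037  0.0002  0.0161] wz 0.0 | J7 1.14 tcp [0.6579 0.244  0.0398] yaw 1.503 tilt [0.0009 0.0004] t 5.5 w 0.0256 gf 19.998990297317505
[-0.72238625 -0.11756762 -0.01424844]
```

{"method": "send_rows", "body": {"rows": [{"dx":0,"dy":0,"dz":0.0145,"wx":0,"wy":0,"wz":0,"claw":0.8},{"dx":0,"dy":0,"dz":0,"wx":0,"wy":0,"wz":0,"claw":0.8},{"dx":0,"dy":0,"dz":0,"wx":0,"wy":0,"wz":0,"claw":0.8},{"dx":0,"dy":0,"dz":0,"wx":0,"wy":0,"wz":0,"claw":0.1},{"dx":0,"dy":0,"dz":0,"wx":0,"wy":0,"wz":0,"claw":0.1},{"dx":0,"dy":0,"dz":0,"wx":0,"wy":0,"wz":0,"claw":0.1},{"dx":0,"dy":0,"dz":0,"wx":0,"wy":0,"wz":0,"claw":0.1},{"dx":0,"dy":0,"dz":-0.06,"wx":0,"wy":0,"wz":0,"claw":0.1},{"dx":0,"dy":0,"dz":-0.1,"wx":0,"wy":0,"wz":0,"claw":0.1},{"dx":0,"dy":0,"dz":-0.13,"wx":0,"wy":0,"wz":0,"claw":0.1},{"dx":0,"dy":0,"dz":-0.13,"wx":0,"wy":0,"wz":0,"claw":-0.2},{"dx":0,"dy":0,"dz":0,"wx":0,"wy":0,"wz":0,"claw":-0.2}]}}

```text
clock: 6.5
eef_pos: [0.6623, 0.2456, 0.17]
ee_rot: [[-0.998, 0.068, 0.013], [0.068, 0.998, 0.006], [-0.013, 0.006, -1.0]]
wrist_force: [1.3, 0.4, 1.2]
grip_width: 0.0526
grip_force: 0.0
```

```bash
python3 - <<'E'
from h import *
C=[cam("top"),cam("scene")]
r=fit(C,"battery_round",.004,[.659,.244]); print(r)
go([.491,.012,.15],np.pi/2-.24)
E
```

```text
(array([ 0.65752421,  0.24508008, -0.0853062 ]), np.float64(0.1997470362561688), [0.75, 0.82], [[143.2, 206.9], [288.2, 444.0]])
rows 8 dxyz [ 0.0547 -0.1055  0.0042] wz 0.0069 | J7 1.14 tcp [0.6569 0.2437 0.1597] yaw 1.503 tilt [-0.0015 -0.0006] t 6.7 w 0.0553 gf 0.0
```

{"method": "send_rows", "body": {"rows": [{"dx":0.0547,"dy":-0.1055,"dz":0.0042,"wx":0,"wy":0,"wz":0.0069,"claw":-0.3},{"dx":0.0547,"dy":-0.1055,"dz":0.0042,"wx":0,"wy":0,"wz":0.0069,"claw":-0.3},{"dx":0.0547,"dy":-0.1055,"dz":0.0042,"wx":0,"wy":0,"wz":0.0069,"claw":-0.3},{"dx":0.0547,"dy":-0.1055,"dz":0.0042,"wx":0,"wy":0,"wz":0.0069,"claw":-0.3},{"dx":0.0547,"dy":-0.1055,"dz":0.0042,"wx":0,"wy":0,"wz":0.0069,"claw":-0.3},{"dx":0.0547,"dy":-0.1055,"dz":0.0042,"wx":0,"wy":0,"wz":0.0069,"claw":-0.3},{"dx":0.0547,"dy":-0.1055,"dz":0.0042,"wx":0,"wy":0,"wz":0.0069,"claw":-0.3},{"dx":0.0547,"dy":-0.1055,"dz":0.0042,"wx":0,"wy":0,"wz":0.0069,"claw":-0.3},{"dx":0,"dy":0,"dz":0,"wx":0,"wy":0,"wz":0,"claw":-0.3},{"dx":0,"dy":0,"dz":0,"wx":0,"wy":0,"wz":0,"claw":-0.3},{"dx":0,"dy":0,"dz":0,"wx":0,"wy":0,"wz":0,"claw":-0.3}]}}

```text
clock: 7.62
eef_pos: [0.4917, 0.0129, 0.1499]
ee_rot: [[-0.971, 0.238, -0.001], [0.238, 0.971, 0.0], [0.001, 0.0, -1.0]]
wrist_force: [-0.4, 0.4, -0.4]
grip_width: 0.0598
grip_force: 0.0
```

```bash
python3 - <<'E'
from h import *
d=cam("wrist")
for n in("lighter_black","lighter_brass","watch","battery_block"):
    r=fit([d],n); print(n,r and (np.round(r[0],4),round(r[1],3),r[2],np.round(r[3])))
go([.491,.012,.017],np.pi/2-.24,n=5)
E
```

```text
lighter_black (array([0.4906, 0.0113, 2.8842]), np.float64(0.047), [0.73], array([[193., 320.]]))
lighter_brass (array([ 0.4341, -0.0948, -0.1266]), np.float64(0.078), [0.84], array([[166., 205.]]))
watch (array([ 0.4811, -0.1918,  2.8902]), np.float64(0.073), [0.92], array([[230., 133.]]))
battery_block (array([ 0.4392, -0.2909, -0.0334]), np.float64(0.061), [0.56], array([[219.,  22.]]))
rows 5 dxyz [ 0.0005 -0.0011  0.0888] wz 0.0 | J7 1.29 tcp [0.4921 0.0134 0.1503] yaw 1.331 tilt [-0.0002  0.0001] t 7.87 w 0.06 gf 0.0
```

{"method": "send_rows", "body": {"rows": [{"dx":0.0033,"dy":-0.0077,"dz":0.1,"wx":0,"wy":0,"wz":0.0054,"claw":-0.3},{"dx":0,"dy":0,"dz":0.12,"wx":0,"wy":0,"wz":0,"claw":-0.3},{"dx":0,"dy":0,"dz":0.12,"wx":0,"wy":0,"wz":0,"claw":-0.3},{"dx":0,"dy":0,"dz":0.07,"wx":0,"wy":0,"wz":0,"claw":-0.3},{"dx":0,"dy":0,"dz":0.034,"wx":0,"wy":0,"wz":0,"claw":-0.3},{"dx":0,"dy":0,"dz":0,"wx":0,"wy":0,"wz":0,"claw":-0.3},{"dx":0,"dy":0,"dz":0,"wx":0,"wy":0,"wz":0,"claw":-0.3},{"dx":0,"dy":0,"dz":0,"wx":0,"wy":0,"wz":0,"claw":0.5},{"dx":0,"dy":0,"dz":0,"wx":0,"wy":0,"wz":0,"claw":0.5},{"dx":0,"dy":0,"dz":0,"wx":0,"wy":0,"wz":0,"claw":0.5},{"dx":0,"dy":0,"dz":0,"wx":0,"wy":0,"wz":0,"claw":0.5},{"dx":0,"dy":0,"dz":0,"wx":0,"wy":0,"wz":0,"claw":0.5}]}}

```text
clock: 8.87
eef_pos: [0.4907, 0.0106, 0.018]
ee_rot: [[-0.967, 0.255, 0.001], [0.255, 0.967, 0.0], [-0.001, 0.001, -1.0]]
wrist_force: [0.1, -0.0, 4.6]
grip_width: 0.0377
grip_force: 20.0
```

```bash
python3 - <<'E'
from h import *
# red tray centre (.6434,-.1991), yaw ~0 ; black at +y 33, brass at -33
go([.643,-.166,.07],np.pi/2)
E
```

```text
rows 7 dxyz [-0.0844 -0.0727 -0.0247] wz -0.0117 | J7 1.33 tcp [0.4907 0.0106 0.018 ] yaw 1.313 tilt [0.0013 0.0003] t 8.87 w 0.0377 gf 20.000841915607452
```

{"method": "send_rows", "body": {"rows": [{"dx":0,"dy":0,"dz":-0.08,"wx":0,"wy":0,"wz":0,"claw":0.5},{"dx":0,"dy":0,"dz":-0.093,"wx":0,"wy":0,"wz":0,"claw":0.5},{"dx":-0.0844,"dy":-0.0727,"dz":0,"wx":0,"wy":0,"wz":-0.0117,"claw":0.5},{"dx":-0.0844,"dy":-0.0727,"dz":0,"wx":0,"wy":0,"wz":-0.0117,"claw":0.5},{"dx":-0.0844,"dy":-0.0727,"dz":0,"wx":0,"wy":0,"wz":-0.0117,"claw":0.5},{"dx":-0.0844,"dy":-0.0727,"dz":0,"wx":0,"wy":0,"wz":-0.0117,"claw":0.5},{"dx":-0.0844,"dy":-0.0727,"dz":0,"wx":0,"wy":0,"wz":-0.0117,"claw":0.5},{"dx":-0.0844,"dy":-0.0727,"dz":0,"wx":0,"wy":0,"wz":-0.0117,"claw":0.5},{"dx":-0.0844,"dy":-0.0727,"dz":0,"wx":0,"wy":0,"wz":-0.0117,"claw":0.5},{"dx":0,"dy":0,"dz":0,"wx":0,"wy":0,"wz":0,"claw":0.5},{"dx":0,"dy":0,"dz":0,"wx":0,"wy":0,"wz":0,"claw":0.5},{"dx":0,"dy":0,"dz":0,"wx":0,"wy":0,"wz":0,"claw":0.5}]}}

```text
clock: 9.87
eef_pos: [0.6415, -0.1655, 0.0686]
ee_rot: [[-1.0, 0.001, -0.002], [0.001, 1.0, 0.001], [0.002, 0.001, -1.0]]
wrist_force: [-0.2, 1.2, -1.0]
grip_width: 0.0374
grip_force: 20.0
```

```bash
python3 - <<'E'
from h import *
go([.643,-.166,.022],np.pi/2,n=1); 
d=cam("wrist"); r=fit([d],"tray_red"); print(r)
E
```

```text
rows 1 dxyz [-0.0053 -0.0019  0.1553] wz -0.0004 | J7 1.83 tcp [ 0.6415 -0.1655  0.0686] yaw 1.57 tilt [-0.0018  0.001 ] t 9.87 w 0.0374 gf 19.999895989894867
(array([ 0.64385878, -0.19978395,  0.0101266 ]), np.float64(0.6768002716627425), [0.97], [[193.5, 248.6]])
```

{"method": "send_rows", "body": {"rows": [{"dx":-0.003,"dy":-0.002,"dz":0.07,"wx":0,"wy":0,"wz":0,"claw":0.5},{"dx":0,"dy":0,"dz":0.05,"wx":0,"wy":0,"wz":0,"claw":0.5},{"dx":0,"dy":0,"dz":0.033,"wx":0,"wy":0,"wz":0,"claw":0.5},{"dx":0,"dy":0,"dz":0,"wx":0,"wy":0,"wz":0,"claw":0.5},{"dx":0,"dy":0,"dz":0,"wx":0,"wy":0,"wz":0,"claw":0.5},{"dx":0,"dy":0,"dz":0,"wx":0,"wy":0,"wz":0,"claw":0.5}]}}

```text
clock: 10.47
eef_pos: [0.6432, -0.1666, 0.0232]
ee_rot: [[-1.0, 0.001, -0.001], [0.001, 1.0, 0.0], [0.001, 0.0, -1.0]]
wrist_force: [-0.4, -0.8, 0.5]
grip_width: 0.0376
grip_force: 20.0
```

{"method": "send_rows", "body": {"rows": [{"dx":0,"dy":0,"dz":0.004,"wx":0,"wy":0,"wz":0,"claw":0.5},{"dx":0,"dy":0,"dz":0,"wx":0,"wy":0,"wz":0,"claw":0.5},{"dx":0,"dy":0,"dz":0,"wx":0,"wy":0,"wz":0,"claw":0.02},{"dx":0,"dy":0,"dz":0,"wx":0,"wy":0,"wz":0,"claw":0.02},{"dx":0,"dy":0,"dz":0,"wx":0,"wy":0,"wz":0,"claw":0.02},{"dx":0,"dy":0,"dz":-0.05,"wx":0,"wy":0,"wz":0,"claw":0.02},{"dx":0,"dy":0,"dz":-0.1,"wx":0,"wy":0,"wz":0,"claw":0.02},{"dx":0,"dy":0,"dz":-0.13,"wx":0,"wy":0,"wz":0,"claw":-0.3},{"dx":0,"dy":0,"dz":-0.13,"wx":0,"wy":0,"wz":0,"claw":-0.3},{"dx":0,"dy":0,"dz":0,"wx":0,"wy":0,"wz":0,"claw":-0.3},{"dx":0,"dy":0,"dz":0,"wx":0,"wy":0,"wz":0,"claw":-0.3},{"dx":0,"dy":0,"dz":0,"wx":0,"wy":0,"wz":0,"claw":-0.3}]}}

```text
clock: 11.47
eef_pos: [0.6433, -0.1668, 0.1459]
ee_rot: [[-1.0, 0.001, 0.001], [0.001, 1.0, 0.0], [-0.001, 0.0, -1.0]]
wrist_force: [-1.4, -0.9, -0.5]
grip_width: 0.06
grip_force: 0.0
```

```bash
python3 - <<'E'
from h import *
C=[cam("top"),cam("scene")]; print(fit(C,"lighter_black",.004))
go([.434,-.095,.12],np.pi/2-.12)
E
```

```text
(array([ 0.64108084, -0.167124  ,  3.12040215]), np.float64(0.059946336429308564), [0.79], [[155.6, 397.9]])
rows 7 dxyz [0.1009 0.0289 0.0115] wz 0.0054 | J7 1.82 tcp [ 0.6425 -0.1666  0.1436] yaw 1.57 tilt [-0.0028  0.0006] t 11.67 w 0.0596 gf 0.0
```

{"method": "send_rows", "body": {"rows": [{"dx":0.1009,"dy":0.0289,"dz":0.0115,"wx":0,"wy":0,"wz":0.0054,"claw":-0.3},{"dx":0.1009,"dy":0.0289,"dz":0.0115,"wx":0,"wy":0,"wz":0.0054,"claw":-0.3},{"dx":0.1009,"dy":0.0289,"dz":0.0115,"wx":0,"wy":0,"wz":0.0054,"claw":-0.3},{"dx":0.1009,"dy":0.0289,"dz":0.0115,"wx":0,"wy":0,"wz":0.0054,"claw":-0.3},{"dx":0.1009,"dy":0.0289,"dz":0.0115,"wx":0,"wy":0,"wz":0.0054,"claw":-0.3},{"dx":0.1009,"dy":0.0289,"dz":0.0115,"wx":0,"wy":0,"wz":0.0054,"claw":-0.3},{"dx":0.1009,"dy":0.0289,"dz":0.0115,"wx":0,"wy":0,"wz":0.0054,"claw":-0.3},{"dx":0,"dy":0,"dz":0,"wx":0,"wy":0,"wz":0,"claw":-0.3},{"dx":0,"dy":0,"dz":0,"wx":0,"wy":0,"wz":0,"claw":-0.3},{"dx":0,"dy":0,"dz":0,"wx":0,"wy":0,"wz":0,"claw":-0.3},{"dx":0,"dy":0,"dz":0,"wx":0,"wy":0,"wz":0,"claw":-0.3}]}}

```text
clock: 12.58
eef_pos: [0.4364, -0.0958, 0.1211]
ee_rot: [[-0.993, 0.12, 0.001], [0.12, 0.993, -0.0], [-0.001, -0.0, -1.0]]
wrist_force: [-0.1, -1.0, -0.5]
grip_width: 0.0597
grip_force: 0.0
```

```bash
python3 - <<'E'
from h import *
d=cam("wrist")
for n in("lighter_brass","watch","battery_block"):
    r=fit([d],n); print(n,r and (np.round(r[0],4),round(r[1],3),r[2],np.round(r[3])))
go([.434,-.095,.017],np.pi/2-.12,n=1)
E
```

```text
lighter_brass (array([ 0.4347, -0.0953,  3.0222]), np.float64(0.076), [0.83], array([[197., 326.]]))
watch (array([ 0.4762, -0.194 ,  2.3652]), np.float64(1.737), [0.68], array([[248., 223.]]))
battery_block (array([ 0.4396, -0.2905,  3.1064]), np.float64(0.096), [0.69], array([[230., 117.]]))
rows 1 dxyz [0.006  0.0014 0.3463] wz 0.0 | J7 1.63 tcp [ 0.4357 -0.0956  0.1209] yaw 1.451 tilt [ 0.0001 -0.0001] t 12.78 w 0.0602 gf 0.0
```

{"method": "send_rows", "body": {"rows": [{"dx":0.003,"dy":0.001,"dz":0.12,"wx":0,"wy":0,"wz":0,"claw":-0.3},{"dx":0,"dy":0,"dz":0.12,"wx":0,"wy":0,"wz":0,"claw":-0.3},{"dx":0,"dy":0,"dz":0.07,"wx":0,"wy":0,"wz":0,"claw":-0.3},{"dx":0,"dy":0,"dz":0.036,"wx":0,"wy":0,"wz":0,"claw":-0.3},{"dx":0,"dy":0,"dz":0,"wx":0,"wy":0,"wz":0,"claw":-0.3},{"dx":0,"dy":0,"dz":0,"wx":0,"wy":0,"wz":0,"claw":-0.3},{"dx":0,"dy":0,"dz":0,"wx":0,"wy":0,"wz":0,"claw":0.5},{"dx":0,"dy":0,"dz":0,"wx":0,"wy":0,"wz":0,"claw":0.5},{"dx":0,"dy":0,"dz":0,"wx":0,"wy":0,"wz":0,"claw":0.5},{"dx":0,"dy":0,"dz":0,"wx":0,"wy":0,"wz":0,"claw":0.5},{"dx":0,"dy":0,"dz":0,"wx":0,"wy":0,"wz":0,"claw":0.5}]}}

```text
clock: 13.7
eef_pos: [0.4345, -0.0949, 0.0175]
ee_rot: [[-0.993, 0.119, 0.001], [0.119, 0.993, -0.0], [-0.001, -0.0, -1.0]]
wrist_force: [-0.3, -0.4, 0.3]
grip_width: 0.0375
grip_force: 20.0
```

```bash
python3 - <<'E'
from h import *
go([.6435,-.234,.07],np.pi/2,n=7)
E
```

```text
rows 7 dxyz [-0.1039 -0.0593 -0.0249] wz -0.0054 | J7 1.66 tcp [ 0.4345 -0.0949  0.0175] yaw 1.451 tilt [ 0.0008 -0.0001] t 13.7 w 0.0375 gf 19.999805688858032
```

{"method": "send_rows", "body": {"rows": [{"dx":0,"dy":0,"dz":-0.08,"wx":0,"wy":0,"wz":0,"claw":0.5},{"dx":0,"dy":0,"dz":-0.094,"wx":0,"wy":0,"wz":0,"claw":0.5},{"dx":-0.1039,"dy":-0.0593,"dz":0,"wx":0,"wy":0,"wz":-0.0054,"claw":0.5},{"dx":-0.1039,"dy":-0.0593,"dz":0,"wx":0,"wy":0,"wz":-0.0054,"claw":0.5},{"dx":-0.1039,"dy":-0.0593,"dz":0,"wx":0,"wy":0,"wz":-0.0054,"claw":0.5},{"dx":-0.1039,"dy":-0.0593,"dz":0,"wx":0,"wy":0,"wz":-0.0054,"claw":0.5},{"dx":-0.1039,"dy":-0.0593,"dz":0,"wx":0,"wy":0,"wz":-0.0054,"claw":0.5},{"dx":-0.1039,"dy":-0.0593,"dz":0,"wx":0,"wy":0,"wz":-0.0054,"claw":0.5},{"dx":-0.1039,"dy":-0.0593,"dz":0,"wx":0,"wy":0,"wz":-0.0054,"claw":0.5},{"dx":0,"dy":0,"dz":0,"wx":0,"wy":0,"wz":0,"claw":0.5},{"dx":0,"dy":0,"dz":0,"wx":0,"wy":0,"wz":0,"claw":0.5},{"dx":0,"dy":0,"dz":0,"wx":0,"wy":0,"wz":0,"claw":0.5},{"dx":0,"dy":0,"dz":0,"wx":0,"wy":0,"wz":0,"claw":0.5},{"dx":0,"dy":0,"dz":0,"wx":0,"wy":0,"wz":0,"claw":0.5}]}}

```text
clock: 14.87
eef_pos: [0.6423, -0.233, 0.0695]
ee_rot: [[-1.0, 0.0, -0.001], [0.0, 1.0, 0.001], [0.001, 0.001, -1.0]]
wrist_force: [-0.6, -0.9, -0.5]
grip_width: 0.0375
grip_force: 20.0
```

```bash
python3 - <<'E'
from h import *
go([.6435,-.234,.022],np.pi/2,n=1)
E
```

```text
rows 1 dxyz [-0.004  -0.0034  0.1584] wz -0.0001 | J7 1.92 tcp [ 0.6423 -0.233   0.0695] yaw 1.571 tilt [-0.0008  0.0007] t 14.87 w 0.0375 gf 19.99965012073517
```

{"method": "send_rows", "body": {"rows": [{"dx":-0.003,"dy":0,"dz":0.07,"wx":0,"wy":0,"wz":0,"claw":0.5},{"dx":0,"dy":0,"dz":0.05,"wx":0,"wy":0,"wz":0,"claw":0.5},{"dx":0,"dy":0,"dz":0.036,"wx":0,"wy":0,"wz":0,"claw":0.5},{"dx":0,"dy":0,"dz":0,"wx":0,"wy":0,"wz":0,"claw":0.5},{"dx":0,"dy":0,"dz":0,"wx":0,"wy":0,"wz":0,"claw":0.5},{"dx":0,"dy":0,"dz":0,"wx":0,"wy":0,"wz":0,"claw":0.5}]}}

```text
clock: 15.37
eef_pos: [0.6438, -0.2339, 0.0223]
ee_rot: [[-1.0, 0.001, -0.001], [0.001, 1.0, 0.0], [0.001, 0.0, -1.0]]
wrist_force: [-0.5, -0.4, -0.8]
grip_width: 0.0378
grip_force: 20.0
```

{"method": "send_rows", "body": {"rows": [{"dx":0,"dy":0,"dz":0.002,"wx":0,"wy":0,"wz":0,"claw":0.5},{"dx":0,"dy":0,"dz":0,"wx":0,"wy":0,"wz":0,"claw":0.06},{"dx":0,"dy":0,"dz":0,"wx":0,"wy":0,"wz":0,"claw":0.06},{"dx":0,"dy":0,"dz":0,"wx":0,"wy":0,"wz":0,"claw":0.06},{"dx":0,"dy":0,"dz":-0.05,"wx":0,"wy":0,"wz":0,"claw":0.06},{"dx":0,"dy":0,"dz":-0.1,"wx":0,"wy":0,"wz":0,"claw":0.06},{"dx":0,"dy":0,"dz":-0.13,"wx":0,"wy":0,"wz":0,"claw":0.06},{"dx":0,"dy":0,"dz":-0.08,"wx":0,"wy":0,"wz":0,"claw":0.06},{"dx":0,"dy":0,"dz":0,"wx":0,"wy":0,"wz":0,"claw":0.06},{"dx":0,"dy":0,"dz":0,"wx":0,"wy":0,"wz":0,"claw":0.06},{"dx":0,"dy":0,"dz":0,"wx":0,"wy":0,"wz":0,"claw":0.06}]}}

```text
clock: 16.28
eef_pos: [0.6438, -0.2339, 0.1303]
ee_rot: [[-1.0, 0.001, -0.0], [0.001, 1.0, 0.0], [0.0, 0.0, -1.0]]
wrist_force: [-0.3, 0.3, -0.1]
grip_width: 0.0432
grip_force: 0.0
```

```bash
python3 - <<'E'
from h import *
C=[cam("top"),cam("scene")]
for n in("lighter_brass","lighter_black"): print(fit(C,n,.004))
go([.4395,-.2905,.12],np.pi/2-.034)
E
```

```text
(array([ 0.64212196, -0.23412295,  3.11534402]), np.float64(0.1987399388685331), [0.69, 0.83], [[153.2, 425.2], [204.0, 199.5]])
(array([ 0.64223509, -0.16666382,  3.12165961]), np.float64(0.14175760239664414), [0.75, 0.65], [[159.4, 395.9], [215.9, 231.2]])
rows 6 dxyz [ 0.1129 -0.0331  0.0051] wz 0.0018 | J7 1.91 tcp [ 0.6436 -0.2338  0.1289] yaw 1.57 tilt [-0.0017  0.0006] t 16.58 w 0.0434 gf 0.0
```

{"method": "send_rows", "body": {"rows": [{"dx":0.1129,"dy":-0.0331,"dz":0.0051,"wx":0,"wy":0,"wz":0.0018,"claw":0.0},{"dx":0.1129,"dy":-0.0331,"dz":0.0051,"wx":0,"wy":0,"wz":0.0018,"claw":0.0},{"dx":0.1129,"dy":-0.0331,"dz":0.0051,"wx":0,"wy":0,"wz":0.0018,"claw":0.0},{"dx":0.1129,"dy":-0.0331,"dz":0.0051,"wx":0,"wy":0,"wz":0.0018,"claw":0.0},{"dx":0.1129,"dy":-0.0331,"dz":0.0051,"wx":0,"wy":0,"wz":0.0018,"claw":0.0},{"dx":0.1129,"dy":-0.0331,"dz":0.0051,"wx":0,"wy":0,"wz":0.0018,"claw":0.0},{"dx":0,"dy":0,"dz":0,"wx":0,"wy":0,"wz":0,"claw":0.0},{"dx":0,"dy":0,"dz":0,"wx":0,"wy":0,"wz":0,"claw":0.0},{"dx":0,"dy":0,"dz":0,"wx":0,"wy":0,"wz":0,"claw":0.0},{"dx":0,"dy":0,"dz":0,"wx":0,"wy":0,"wz":0,"claw":0.0}]}}

```text
clock: 17.42
eef_pos: [0.4415, -0.2901, 0.1209]
ee_rot: [[-0.999, 0.033, 0.001], [0.033, 0.999, -0.0], [-0.001, 0.0, -1.0]]
wrist_force: [0.2, 0.2, 0.5]
grip_width: 0.0463
grip_force: 0.0
```

```bash
python3 - <<'E'
from h import *
d=cam("wrist"); cv2.imwrite("pics/w3.png",d["pixels"][:,:,::-1])
for n in("watch","battery_block"):
    r=fit([d],n); print(n,r and (np.round(r[0],4),round(r[1],3),r[2],np.round(r[3])))
go([.4395,-.2905,.018],np.pi/2-.034,n=1)
E
```

```text
watch (array([ 0.4806, -0.1915,  2.8485]), np.float64(0.118), [0.58], array([[239., 428.]]))
battery_block (array([ 0.4394, -0.2897, -0.0433]), np.float64(0.054), [0.55], array([[199., 322.]]))
rows 1 dxyz [ 0.0055 -0.0019  0.3423] wz 0.0003 | J7 2.11 tcp [ 0.4411 -0.29    0.1207] yaw 1.538 tilt [0.0003 0.0001] t 17.57 w 0.0462 gf 0.0
```

View pics/w3.png

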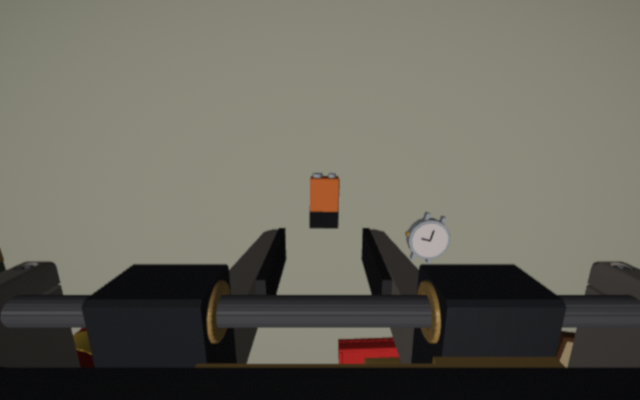

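The block is centred between the fingers at (199,322), with its studs toward the robot. The watch is at (239,428), with its lugs roughly along image vertical. I grasp the block.

{"method": "send_rows", "body": {"rows": [{"dx":0.005,"dy":0,"dz":0.12,"wx":0,"wy":0,"wz":0.001,"claw":0.0},{"dx":0,"dy":0,"dz":0.12,"wx":0,"wy":0,"wz":0,"claw":0.0},{"dx":0,"dy":0,"dz":0.07,"wx":0,"wy":0,"wz":0,"claw":0.0},{"dx":0,"dy":0,"dz":0.032,"wx":0,"wy":0,"wz":0,"claw":0.0},{"dx":0,"dy":0,"dz":0,"wx":0,"wy":0,"wz":0,"claw":0.0},{"dx":0,"dy":0,"dz":0,"wx":0,"wy":0,"wz":0,"claw":0.0},{"dx":0,"dy":0,"dz":0,"wx":0,"wy":0,"wz":0,"claw":0.8},{"dx":0,"dy":0,"dz":0,"wx":0,"wy":0,"wz":0,"claw":0.8},{"dx":0,"dy":0,"dz":0,"wx":0,"wy":0,"wz":0,"claw":0.8},{"dx":0,"dy":0,"dz":0,"wx":0,"wy":0,"wz":0,"claw":0.8},{"dx":0,"dy":0,"dz":0,"wx":0,"wy":0,"wz":0,"claw":0.8}]}}

```text
clock: 18.48
eef_pos: [0.4393, -0.2908, 0.0193]
ee_rot: [[-0.999, 0.038, 0.002], [0.038, 0.999, -0.001], [-0.002, -0.001, -1.0]]
wrist_force: [0.7, 0.3, 7.4]
grip_width: 0.0255
grip_force: 20.0
```

```bash
python3 - <<'E'
from h import *
go([.653,.168,.10],np.radians(85.8),n=15)
E
```

```text
rows 15 dxyz [-0.0419  0.1044 -0.0179] wz 0.0007 | J7 2.13 tcp [ 0.4393 -0.2908  0.0193] yaw 1.533 tilt [ 0.0017 -0.0007] t 18.48 w 0.0255 gf 20.001494586467743
```

{"method": "send_rows", "body": {"rows": [{"dx":0,"dy":0,"dz":-0.09,"wx":0,"wy":0,"wz":0,"claw":0.8},{"dx":0,"dy":0,"dz":-0.09,"wx":0,"wy":0,"wz":0,"claw":0.8},{"dx":0,"dy":0,"dz":-0.09,"wx":0,"wy":0,"wz":0,"claw":0.8},{"dx":-0.0419,"dy":0.1044,"dz":0,"wx":0,"wy":0,"wz":0.0007,"claw":0.8},{"dx":-0.0419,"dy":0.1044,"dz":0,"wx":0,"wy":0,"wz":0.0007,"claw":0.8},{"dx":-0.0419,"dy":0.1044,"dz":0,"wx":0,"wy":0,"wz":0.0007,"claw":0.8},{"dx":-0.0419,"dy":0.1044,"dz":0,"wx":0,"wy":0,"wz":0.0007,"claw":0.8},{"dx":-0.0419,"dy":0.1044,"dz":0,"wx":0,"wy":0,"wz":0.0007,"claw":0.8},{"dx":-0.0419,"dy":0.1044,"dz":0,"wx":0,"wy":0,"wz":0.0007,"claw":0.8},{"dx":-0.0419,"dy":0.1044,"dz":0,"wx":0,"wy":0,"wz":0.0007,"claw":0.8},{"dx":-0.0419,"dy":0.1044,"dz":0,"wx":0,"wy":0,"wz":0.0007,"claw":0.8},{"dx":-0.0419,"dy":0.1044,"dz":0,"wx":0,"wy":0,"wz":0.0007,"claw":0.8},{"dx":-0.0419,"dy":0.1044,"dz":0,"wx":0,"wy":0,"wz":0.0007,"claw":0.8},{"dx":-0.0419,"dy":0.1044,"dz":0,"wx":0,"wy":0,"wz":0.0007,"claw":0.8},{"dx":-0.0419,"dy":0.1044,"dz":0,"wx":0,"wy":0,"wz":0.0007,"claw":0.8},{"dx":-0.0419,"dy":0.1044,"dz":0,"wx":0,"wy":0,"wz":0.0007,"claw":0.8},{"dx":-0.0419,"dy":0.1044,"dz":0,"wx":0,"wy":0,"wz":0.0007,"claw":0.8},{"dx":0,"dy":0,"dz":0,"wx":0,"wy":0,"wz":0,"claw":0.8},{"dx":0,"dy":0,"dz":0,"wx":0,"wy":0,"wz":0,"claw":0.8}]}}

```text
clock: 20.07
eef_pos: [0.6371, 0.1409, 0.0989]
ee_rot: [[-0.998, 0.065, -0.0], [0.065, 0.998, 0.001], [0.0, 0.001, -1.0]]
wrist_force: [0.1, -0.7, -0.7]
grip_width: 0.0257
grip_force: 20.0
```

```bash
python3 - <<'E'
from h import *
d=cam("top"); go([.653,.168,.0235],np.radians(85.8),n=1)
E
```

```text
rows 1 dxyz [-0.0476  0.1024  0.2511] wz 0.0019 | J7 1.27 tcp [0.6367 0.1384 0.0989] yaw 1.503 tilt [-0.0008 -0.0006] t 20.12 w 0.0257 gf 19.999775290489197
```

{"method": "send_rows", "body": {"rows": [{"dx":-0.024,"dy":0.051,"dz":0,"wx":0,"wy":0,"wz":0.001,"claw":0.8},{"dx":-0.024,"dy":0.051,"dz":0,"wx":0,"wy":0,"wz":0.001,"claw":0.8},{"dx":0,"dy":0,"dz":0,"wx":0,"wy":0,"wz":0,"claw":0.8},{"dx":0,"dy":0,"dz":0.1,"wx":0,"wy":0,"wz":0,"claw":0.8},{"dx":0,"dy":0,"dz":0.08,"wx":0,"wy":0,"wz":0,"claw":0.8},{"dx":0,"dy":0,"dz":0.04,"wx":0,"wy":0,"wz":0,"claw":0.8},{"dx":0,"dy":0,"dz":0.02,"wx":0,"wy":0,"wz":0,"claw":0.8},{"dx":0,"dy":0,"dz":0,"wx":0,"wy":0,"wz":0,"claw":0.8},{"dx":0,"dy":0,"dz":0,"wx":0,"wy":0,"wz":0,"claw":0.8},{"dx":0,"dy":0,"dz":0,"wx":0,"wy":0,"wz":0,"claw":0.8}]}}

```text
clock: 20.95
eef_pos: [0.6547, 0.1676, 0.0288]
ee_rot: [[-0.997, 0.075, 0.002], [0.075, 0.997, 0.001], [-0.002, 0.001, -1.0]]
wrist_force: [0.2, -0.5, -0.4]
grip_width: 0.0257
grip_force: 20.0
```

{"method": "send_rows", "body": {"rows": [{"dx":0.002,"dy":0,"dz":0.012,"wx":0,"wy":0,"wz":0,"claw":0.8},{"dx":0,"dy":0,"dz":0.006,"wx":0,"wy":0,"wz":0,"claw":0.8},{"dx":0,"dy":0,"dz":0,"wx":0,"wy":0,"wz":0,"claw":0.8},{"dx":0,"dy":0,"dz":0,"wx":0,"wy":0,"wz":0,"claw":0.8}]}}

```text
clock: 21.28
eef_pos: [0.6538, 0.1679, 0.0234]
ee_rot: [[-0.997, 0.075, 0.002], [0.075, 0.997, 0.0], [-0.002, 0.001, -1.0]]
wrist_force: [-1.2, -0.3, 5.4]
grip_width: 0.0257
grip_force: 20.0
```

{"method": "send_rows", "body": {"rows": [{"dx":0,"dy":0,"dz":0,"wx":0,"wy":0,"wz":0,"claw":0.2},{"dx":0,"dy":0,"dz":0,"wx":0,"wy":0,"wz":0,"claw":0.2},{"dx":0,"dy":0,"dz":0,"wx":0,"wy":0,"wz":0,"claw":0.2},{"dx":0,"dy":0,"dz":0,"wx":0,"wy":0,"wz":0,"claw":0.2},{"dx":0,"dy":0,"dz":-0.05,"wx":0,"wy":0,"wz":0,"claw":0.2},{"dx":0,"dy":0,"dz":-0.1,"wx":0,"wy":0,"wz":0,"claw":0.2},{"dx":0,"dy":0,"dz":-0.13,"wx":0,"wy":0,"wz":0,"claw":0.2},{"dx":0,"dy":0,"dz":-0.13,"wx":0,"wy":0,"wz":0,"claw":0.2},{"dx":0,"dy":0,"dz":0,"wx":0,"wy":0,"wz":0,"claw":-0.3},{"dx":0,"dy":0,"dz":0,"wx":0,"wy":0,"wz":0,"claw":-0.3},{"dx":0,"dy":0,"dz":0,"wx":0,"wy":0,"wz":0,"claw":-0.3}]}}

```text
clock: 22.2
eef_pos: [0.653, 0.1677, 0.1456]
ee_rot: [[-0.997, 0.075, 0.001], [0.075, 0.997, 0.0], [-0.001, 0.0, -1.0]]
wrist_force: [-0.8, 0.0, 0.5]
grip_width: 0.0547
grip_force: 0.0
```

```bash
python3 - <<'E'
from h import *
C=[cam("top"),cam("scene")]
for n in("battery_block","battery_round"): print(fit(C,n,.004))
d=cam("top"); R=C[0]
p=C[0]["pixels"]; cv2.imwrite("pics/t2.png",cv2.resize(p[90:270,170:490,::-1],None,fx=2.5,fy=2.5,interpolation=cv2.INTER_CUBIC))
# watch axis x angle ~ 2.87 -> closing direction mod pi
for a in(2.87-np.pi,2.87): go([.4806,-.1917,.13],a)
E
```

```text
(array([ 0.65511641,  0.16678347, -0.0416377 ]), np.float64(1.5315728826354478), [0.68, 0.7], [[144.0, 243.2], [272.9, 397.5]])
(array([0.65850677, 0.24548487, 0.11408611]), np.float64(0.13723236421005183), [0.87], [[287.5, 442.8]])
rows 12 dxyz [ 0.1009 -0.0646  0.004 ] wz -0.0365 | J7 1.23 tcp [0.6527 0.1676 0.1438] yaw 1.496 tilt [-0.0016 -0.0005] t 22.55 w 0.0596 gf 0.0
rows 12 dxyz [ 0.1009 -0.0646  0.004 ] wz -0.0365 | J7 1.23 tcp [0.6527 0.1676 0.1438] yaw 1.496 tilt [-0.0016 -0.0005] t 22.55 w 0.0596 gf 0.0
```

View pics/t2.png

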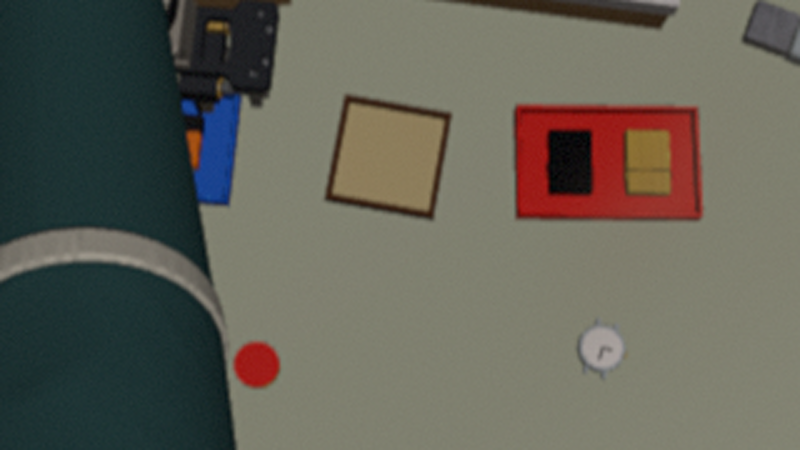

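```bash
python3 - <<'E'
from h import *
s=get_state(); R=np.array(s["ee_rot"]); v=R.T@(np.array([.4806,-.1917,.13])-s["eef_pos"])
n=16; w=1.496+.272; k=np.arange(n)*w/n; c,q=np.cos(k).sum(),np.sin(k).sum()
print(np.linalg.solve([[c,-q],[q,c]],v[:2])/.3,v[2]/n/.3,w/n/np.pi)
E
```

```text
[-0.04185735 -0.0850881 ] 0.002972885162936475 0.03517324242330887
```

{"method": "send_rows", "body": {"rows": [{"dx":-0.0419,"dy":-0.0851,"dz":0.003,"wx":0,"wy":0,"wz":0.0352,"claw":-0.45},{"dx":-0.0419,"dy":-0.0851,"dz":0.003,"wx":0,"wy":0,"wz":0.0352,"claw":-0.45},{"dx":-0.0419,"dy":-0.0851,"dz":0.003,"wx":0,"wy":0,"wz":0.0352,"claw":-0.45},{"dx":-0.0419,"dy":-0.0851,"dz":0.003,"wx":0,"wy":0,"wz":0.0352,"claw":-0.45},{"dx":-0.0419,"dy":-0.0851,"dz":0.003,"wx":0,"wy":0,"wz":0.0352,"claw":-0.45},{"dx":-0.0419,"dy":-0.0851,"dz":0.003,"wx":0,"wy":0,"wz":0.0352,"claw":-0.45},{"dx":-0.0419,"dy":-0.0851,"dz":0.003,"wx":0,"wy":0,"wz":0.0352,"claw":-0.45},{"dx":-0.0419,"dy":-0.0851,"dz":0.003,"wx":0,"wy":0,"wz":0.0352,"claw":-0.45},{"dx":-0.0419,"dy":-0.0851,"dz":0.003,"wx":0,"wy":0,"wz":0.0352,"claw":-0.45},{"dx":-0.0419,"dy":-0.0851,"dz":0.003,"wx":0,"wy":0,"wz":0.0352,"claw":-0.45},{"dx":-0.0419,"dy":-0.0851,"dz":0.003,"wx":0,"wy":0,"wz":0.0352,"claw":-0.45},{"dx":-0.0419,"dy":-0.0851,"dz":0.003,"wx":0,"wy":0,"wz":0.0352,"claw":-0.45},{"dx":-0.0419,"dy":-0.0851,"dz":0.003,"wx":0,"wy":0,"wz":0.0352,"claw":-0.45},{"dx":-0.0419,"dy":-0.0851,"dz":0.003,"wx":0,"wy":0,"wz":0.0352,"claw":-0.45},{"dx":-0.0419,"dy":-0.0851,"dz":0.003,"wx":0,"wy":0,"wz":0.0352,"claw":-0.45},{"dx":-0.0419,"dy":-0.0851,"dz":0.003,"wx":0,"wy":0,"wz":0.0352,"claw":-0.45},{"dx":0,"dy":0,"dz":0,"wx":0,"wy":0,"wz":0,"claw":-0.45},{"dx":0,"dy":0,"dz":0,"wx":0,"wy":0,"wz":0,"claw":-0.45},{"dx":0,"dy":0,"dz":0,"wx":0,"wy":0,"wz":0,"claw":-0.45}]}}

```text
clock: 24.13
eef_pos: [0.482, -0.1911, 0.1306]
ee_rot: [[0.268, 0.963, 0.001], [0.963, -0.268, -0.0], [0.0, 0.001, -1.0]]
wrist_force: [1.0, 0.7, -0.6]
grip_width: 0.0666
grip_force: 0.0
```

```bash
python3 - <<'E'
from h import *
s=get_state(); d=cam("wrist"); cv2.imwrite("pics/w4.png",d["pixels"][:,:,::-1])
r=fit([d],"watch"); print(np.round(r[0],4),r[1:])
C=[cam("top"),cam("scene")]
for n in("battery_block","battery_round"): print(fit(C,n,.004))
go([.4806,-.1917,.0155],-.272,n=1)
E
```

```text
[ 0.4803 -0.1919  2.8534] (np.float64(0.12738281406632182), [0.69], [[202.2, 321.8]])
(array([ 0.65474979,  0.16842313, -0.03809282]), np.float64(0.2109018839274679), [0.7, 0.71], [[145.6, 240.6], [276.0, 399.7]])
(array([0.65674633, 0.24472961, 0.16869938]), np.float64(0.16205544141804995), [0.76, 0.74], [[144.6, 204.9], [286.7, 444.2]])
rows 1 dxyz [-0.0015 -0.0017  0.3827] wz -0.0003 | J7 0.32 tcp [ 0.4812 -0.1914  0.1303] yaw -0.273 tilt [-0.0001 -0.0001] t 24.53 w 0.0666 gf 0.0
```

View pics/w4.png

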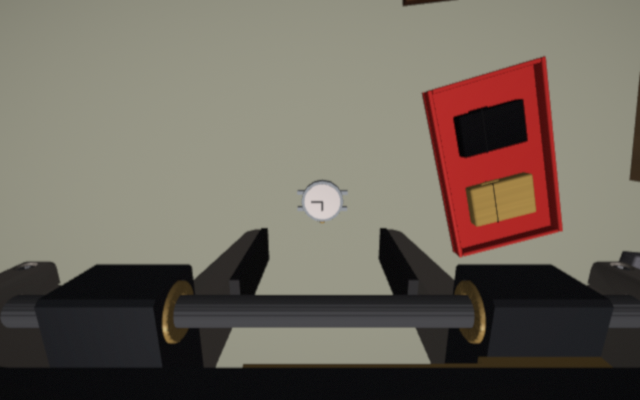

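The watch is centred at (202,322) with its lugs level along the closing line, and the lighters are flat in the red tray. I grasp the watch.

{"method": "send_rows", "body": {"rows": [{"dx":-0.002,"dy":-0.002,"dz":0.12,"wx":0,"wy":0,"wz":0,"claw":-0.45},{"dx":0,"dy":0,"dz":0.12,"wx":0,"wy":0,"wz":0,"claw":-0.45},{"dx":0,"dy":0,"dz":0.08,"wx":0,"wy":0,"wz":0,"claw":-0.45},{"dx":0,"dy":0,"dz":0.04,"wx":0,"wy":0,"wz":0,"claw":-0.45},{"dx":0,"dy":0,"dz":0.021,"wx":0,"wy":0,"wz":0,"claw":-0.45},{"dx":0,"dy":0,"dz":0,"wx":0,"wy":0,"wz":0,"claw":-0.45},{"dx":0,"dy":0,"dz":0,"wx":0,"wy":0,"wz":0,"claw":-0.45},{"dx":0,"dy":0,"dz":0,"wx":0,"wy":0,"wz":0,"claw":0.3},{"dx":0,"dy":0,"dz":0,"wx":0,"wy":0,"wz":0,"claw":0.3},{"dx":0,"dy":0,"dz":0,"wx":0,"wy":0,"wz":0,"claw":0.3},{"dx":0,"dy":0,"dz":0,"wx":0,"wy":0,"wz":0,"claw":0.3},{"dx":0,"dy":0,"dz":0,"wx":0,"wy":0,"wz":0,"claw":0.3}]}}

```text
clock: 25.53
eef_pos: [0.4808, -0.192, 0.0168]
ee_rot: [[0.27, 0.963, 0.001], [0.963, -0.27, -0.0], [0.0, 0.001, -1.0]]
wrist_force: [-0.6, 1.2, 4.6]
grip_width: 0.0468
grip_force: 20.0
```

```bash
python3 - <<'E'
from h import *
C=[cam("top"),cam("scene")]
r=fit(C,"tray_wood"); print(r)
go([.6465,-.009,.066],-.95,n=8)
E
```

```text
(array([ 0.64624316, -0.00827909, -0.16932854]), np.float64(0.06543474838231003), [0.72, 0.89], [[151.5, 326.5], [247.1, 305.5]])
rows 8 dxyz [ 0.1034  0.0174 -0.0204] wz 0.0269 | J7 0.45 tcp [ 0.4809 -0.192   0.0168] yaw -0.273 tilt [ 0.0014 -0.0001] t 25.73 w 0.0465 gf 20.001001060009003
```

{"method": "send_rows", "body": {"rows": [{"dx":0,"dy":0,"dz":-0.04,"wx":0,"wy":0,"wz":0,"claw":0.3},{"dx":0,"dy":0,"dz":-0.08,"wx":0,"wy":0,"wz":0,"claw":0.3},{"dx":0,"dy":0,"dz":-0.044,"wx":0,"wy":0,"wz":0,"claw":0.3},{"dx":0,"dy":0,"dz":0,"wx":0,"wy":0,"wz":0,"claw":0.3},{"dx":0,"dy":0,"dz":0,"wx":0,"wy":0,"wz":0,"claw":0.3}]}}

```text
clock: 26.15
eef_pos: [0.4806, -0.1918, 0.066]
ee_rot: [[0.27, 0.963, 0.002], [0.963, -0.27, -0.0], [0.0, 0.002, -1.0]]
wrist_force: [0.4, 0.1, -1.0]
grip_width: 0.0466
grip_force: 20.0
```

```bash
python3 - <<'E'
from h import *
z=get_state()["eef_pos"][2]-.0165
C=[cam("top"),cam("scene")]
r=fit(C,"watch",z); print(z,r); go([.6463,-.0085,.066],-.95,n=8)
o=[]
for d in C:
    q=proj(d,[*get_state()["eef_pos"][:2],.05])[0].astype(int)
    o.append(cv2.resize(d["pixels"][q[1]-40:q[1]+40,q[0]-40:q[0]+40,::-1],(400,400),interpolation=cv2.INTER_CUBIC))
cv2.imwrite("pics/g.png",np.hstack(o))
E
```

```text
0.0495166901446588 (array([ 0.48250701, -0.18638095,  2.20734336]), np.float64(4.271684451219512), [0.44, 0.62], [[226.8, 407.6], [134.7, 258.4]])
rows 8 dxyz [ 0.1037  0.0177 -0.0007] wz 0.0269 | J7 0.4 tcp [ 0.4795 -0.1917  0.0645] yaw -0.273 tilt [-0.0017  0.0004] t 26.35 w 0.0464 gf 19.999858886003494
```

View pics/g.png

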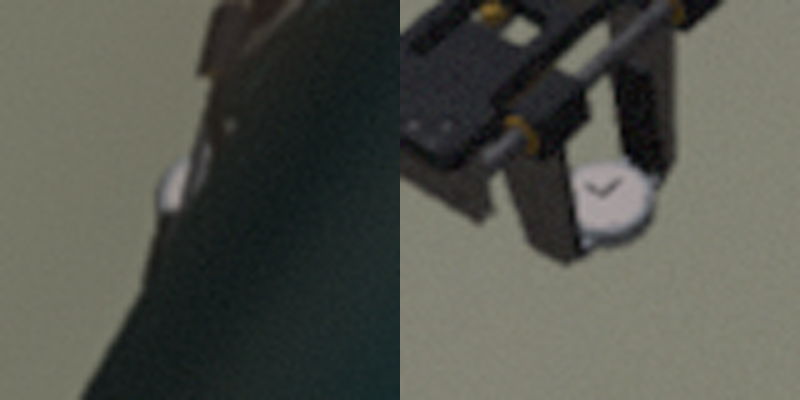

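The watch hangs level between the fingertips (scene crop, about (612,200)), so I carry it over.

{"method": "send_rows", "body": {"rows": [{"dx":0.1037,"dy":0.0177,"dz":0,"wx":0,"wy":0,"wz":0.0269,"claw":0.3},{"dx":0.1037,"dy":0.0177,"dz":0,"wx":0,"wy":0,"wz":0.0269,"claw":0.3},{"dx":0.1037,"dy":0.0177,"dz":0,"wx":0,"wy":0,"wz":0.0269,"claw":0.3},{"dx":0.1037,"dy":0.0177,"dz":0,"wx":0,"wy":0,"wz":0.0269,"claw":0.3},{"dx":0.1037,"dy":0.0177,"dz":0,"wx":0,"wy":0,"wz":0.0269,"claw":0.3},{"dx":0.1037,"dy":0.0177,"dz":0,"wx":0,"wy":0,"wz":0.0269,"claw":0.3},{"dx":0.1037,"dy":0.0177,"dz":0,"wx":0,"wy":0,"wz":0.0269,"claw":0.3},{"dx":0.1037,"dy":0.0177,"dz":0,"wx":0,"wy":0,"wz":0.0269,"claw":0.3},{"dx":0,"dy":0,"dz":0,"wx":0,"wy":0,"wz":0,"claw":0.3},{"dx":0,"dy":0,"dz":0,"wx":0,"wy":0,"wz":0,"claw":0.3},{"dx":0,"dy":0,"dz":0,"wx":0,"wy":0,"wz":0,"claw":0.3},{"dx":0,"dy":0,"dz":0,"wx":0,"wy":0,"wz":0,"claw":0.3}]}}

```text
clock: 27.35
eef_pos: [0.6455, -0.0102, 0.0648]
ee_rot: [[0.814, 0.581, -0.002], [0.581, -0.814, -0.0], [-0.002, -0.001, -1.0]]
wrist_force: [-0.2, -0.6, 0.1]
grip_width: 0.0468
grip_force: 20.0
```

```bash
python3 - <<'E'
from h import *
go([.6463,-.0085,.0225],-.95,n=1)
E
```

```text
rows 1 dxyz [ 0.0056 -0.0031  0.1409] wz -0.0004 | J7 -0.53 tcp [ 0.6455 -0.0102  0.0648] yaw -0.951 tilt [-0.0018 -0.0005] t 27.35 w 0.0468 gf 19.999768137931824
```

{"method": "send_rows", "body": {"rows": [{"dx":0.005,"dy":-0.003,"dz":0.05,"wx":0,"wy":0,"wz":0,"claw":0.3},{"dx":0,"dy":0,"dz":0.05,"wx":0,"wy":0,"wz":0,"claw":0.3},{"dx":0,"dy":0,"dz":0.025,"wx":0,"wy":0,"wz":0,"claw":0.3},{"dx":0,"dy":0,"dz":0.014,"wx":0,"wy":0,"wz":0,"claw":0.3},{"dx":0,"dy":0,"dz":0,"wx":0,"wy":0,"wz":0,"claw":0.3},{"dx":0,"dy":0,"dz":0,"wx":0,"wy":0,"wz":0,"claw":0.3},{"dx":0,"dy":0,"dz":0,"wx":0,"wy":0,"wz":0,"claw":0.3}]}}

```text
clock: 27.93
eef_pos: [0.6477, -0.0074, 0.0234]
ee_rot: [[0.813, 0.582, 0.0], [0.582, -0.813, -0.0], [-0.0, 0.0, -1.0]]
wrist_force: [0.1, -0.6, -0.9]
grip_width: 0.047
grip_force: 20.0
```

{"method": "send_rows", "body": {"rows": [{"dx":0,"dy":0,"dz":0.005,"wx":0,"wy":0,"wz":0,"claw":0.3},{"dx":0,"dy":0,"dz":0,"wx":0,"wy":0,"wz":0,"claw":0.3},{"dx":0,"dy":0,"dz":0,"wx":0,"wy":0,"wz":0,"claw":-0.2},{"dx":0,"dy":0,"dz":0,"wx":0,"wy":0,"wz":0,"claw":-0.2},{"dx":0,"dy":0,"dz":0,"wx":0,"wy":0,"wz":0,"claw":-0.2},{"dx":0,"dy":0,"dz":0,"wx":0,"wy":0,"wz":0,"claw":-0.2},{"dx":0,"dy":0,"dz":-0.03,"wx":0,"wy":0,"wz":0,"claw":-0.2},{"dx":0,"dy":0,"dz":-0.08,"wx":0,"wy":0,"wz":0,"claw":-0.2},{"dx":0,"dy":0,"dz":-0.1,"wx":0,"wy":0,"wz":0,"claw":-0.2},{"dx":0,"dy":0,"dz":-0.13,"wx":0,"wy":0,"wz":0,"claw":-0.2},{"dx":-0.1,"dy":0,"dz":-0.08,"wx":0,"wy":0,"wz":0,"claw":-0.2},{"dx":-0.1,"dy":0,"dz":-0.08,"wx":0,"wy":0,"wz":0,"claw":-0.2},{"dx":-0.1,"dy":0,"dz":0,"wx":0,"wy":0,"wz":0,"claw":-0.2},{"dx":0,"dy":0,"dz":0,"wx":0,"wy":0,"wz":0,"claw":-0.2},{"dx":0,"dy":0,"dz":0,"wx":0,"wy":0,"wz":0,"claw":-0.2}]}}

```text
clock: 29.18
eef_pos: [0.5739, -0.0605, 0.1735]
ee_rot: [[0.815, 0.58, 0.002], [0.58, -0.815, 0.001], [0.002, -0.0, -1.0]]
wrist_force: [-0.3, 0.4, -0.1]
grip_width: 0.0554
grip_force: 0.0
```

```bash
python3 - <<'E'
from h import *
C=[cam("top"),cam("scene")]
for n,z in(("watch",.005),("battery_block",.004),("battery_round",.004),("lighter_brass",.004),("lighter_black",.004),("loupe",0),("tin",0)):
    r=fit(C,n,z); print(n,r and (np.round(r[0],4),round(r[1],3)))
cv2.imwrite("pics/s9.png",cv2.resize(C[1]["pixels"][100:340,140:520,::-1],None,fx=2,fy=2,interpolation=cv2.INTER_CUBIC))
E
```

```text
watch (array([ 0.6494, -0.0052,  2.1499]), np.float64(0.133))
battery_block (array([ 0.6511,  0.1666, -0.0598]), np.float64(0.953))
battery_round (array([0.6574, 0.2447, 0.2946]), np.float64(0.171))
lighter_brass (array([ 0.6421, -0.234 ,  3.1144]), np.float64(0.109))
lighter_black (array([ 0.6415, -0.1666,  3.1253]), np.float64(0.395))
loupe (array([0.4568, 0.2971, 0.0435]), np.float64(0.156))
tin (array([0.4625, 0.1021, 0.0529]), np.float64(0.113))
```

View pics/s9.png

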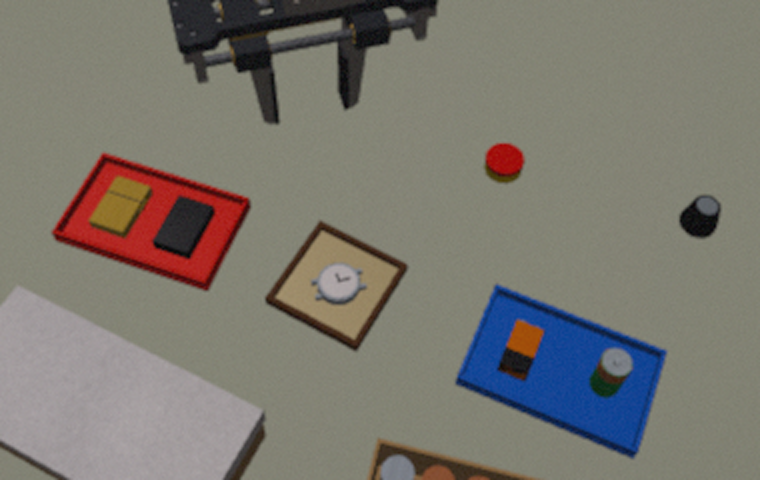

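All five things lie properly in their trays in the scene crop: lighters (120,205) and (185,225), watch (340,282), block (522,348), round battery (612,370). The tin and loupe have not moved.

```bash
python3 -c "
from workcell import *
print(close_job())"
```

```text
the job is handed in; nothing more can be done
None
```

The job is handed in at about 30 s of the 115 s allowed: the last pictures show both lighters in the red tray, both batteries in the blue tray and the watch in the wooden tray, all the right way up, with the loupe and tin where they started (no verdict was returned).

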